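# Refit the washed roller in the dough sheeter

## Robot

A 6-joint arm with a two-finger parallel gripper is mounted at the origin on the work surface. World frame = base frame: x ahead of the robot, y to its left, z up, the work surface at z = 0. Lengths are in m, angles in degrees, forces in N, time in s.
With the tool pointing down it reaches from about 0.35 to 0.875 m from the base axis. Payload 4.2 kg.
Tool frame: the origin (TCP) lies midway between the tips of the shut fingers; the grasp point (between the pads) lies 19 mm behind it; z points along the fingers, y is the line along which they close (so a half turn about z gives the same grasp; the last joint's range is limited). The gripper opens to 87 mm and grips with 3 to 60 N. Pads are 19 mm wide; open, the fingers measure 117 mm over their backs; the gripper's body (75 mm by 190 mm) begins 51 mm behind the grasp point.
Start: joints at [90.046, 22.042, 0.453, 0, -68.411, -14.817], TCP at [0.159, 0.604, 0.223] pointing down, gripper open.
Joint ranges: [-179.83, 179.83], [-69.29, 118.12], [-61.27, 80.66], [-181.25, 117.63], [-171.15, -9.14], [-177.46, 177.46]. Speed limits (degrees/s): [159.86, 159.86, 180, 180, 180, 180].

## Interface

Orientations are given as [roll, pitch, yaw] about the fixed x, y, z axes, in that order (R = Rz(yaw) Ry(pitch) Rx(roll)).
In Python, from workcell import env gives the robot as it stands. The module is installed in compiled form; this text tells all that it offers. Calls block until the motion is done:
- env.goto(position, orientation): joint-space move of the TCP to a pose.
- env.move_straight(position, rotation=None, rate=0.15, force_limit=None): straight line of the TCP; rotation=None keeps the orientation; rate is the mean speed in m/s. With force_limit (N) it stops when the force on the tool has changed by that much, and returns True; else False.
- env.set_joints(angles): joint-space move.
- env.gripper_to(opening, grasp_force=None): opening from 0.0 (shut) to 1.0 (fully open); grasp_force is the grip in N (None keeps the last); returns when the fingers have stopped.
- env.dwell(seconds).
- env.inverse_kinematics(position, orientation): joint angles nearest the present ones, or None.
- env.read_state(): the state.
- env.grab_frame(name): name is "scene" or "top" or "wrist"; returns a dict with "image" (480x640x3 uint8, blue, green, red), "fx", "fy", "cx", "cy" (pixels), "position" and "orientation" of the camera in the world. Camera axes: x right, y up, looking along -z (the intrinsics and any distortion apply to the point x, -y, -z); pixel columns grow to the right and rows downward; lengths in m; the calibration is good to about 2 mm. A picture is of the moment at which its call begins. There is no depth.
A pose or a line that the arm cannot do raises env.Unreachable and nothing moves.
- env.close_job(): hands the job in; it is judged then, once.
Trained networks look in a picture, given as the dict that the camera call returned (one of the last four; its "shot" number tells which), for a name from the list of things; names that differ only in an ending like _2 or _b are one class to them, and where a whole thing is asked for, a point or a joint stands for the part that bears it (a point fixed in the world has none). Each returns a list of dicts, best first, with "score" (0 to 1); they miss things now and then, are a little off and sometimes report something else, mostly with a low value. They report only what shows in the picture. A call takes as long as a camera call. They do not tell look-alikes from the thing itself.
- env.search_frame(picture, thing): "xyz" ([x, y, z] in m, in world coordinates, good to about 4 mm: the middle of the surface that is visible of it).
- env.trace(picture, thing): "mask" (480x640 bool, what is visible of it).
The state is a dict: "clock": time; "joint_positions": joint angles; "qvel": joint speeds; "joint_torque": joint torques, N m; "position": TCP position; "tool_rot": TCP orientation; "force": force on the tool from outside, world axes, zero at the start; "wrist_torque": the same for the moment, N m; "opening": opening from 0.0 (shut) to 1.0 (fully open); "finger_force": force on a finger pad.
Only numpy, scipy, OpenCV 4.12 (cv2) and the standard library are available. Lean on these libraries where they do the work, as an engineer would, in place of code of your own. Each camera call takes 0.05 s, during which the arm holds its last target. There are 200 camera calls.

## Task

Lift the washed steel roller out of its drying rack and lower it into the two open slots of the bench dough sheeter; then press it home until both axle ends sit evenly on their bearings with both spring keepers snapped out over them. Do it gently: never let the roller bear on the sheeter with more than about 35 N (3.5 kg). Let go and leave the other things on the table where they are.

Things in the scene. Friction and masses are not known exactly. Their poses are not given: they have to be found in the camera images.
- roller_mid (a point): Centre of the loose steel roller (0.4 to 0.55 kg): barrel 44 mm in diameter, 160 mm long, with a 16 mm diameter axle sticking out 30 mm beyond each end (220 mm over all). On the axis, half-way along; its y axis runs along the axle. Both ends are alike. At the start it lies level in the rack, axis 50 mm above the table.
- rack: White plastic drying rack, fixed: base 110 x 230 x 8 mm, two V-notched posts 12 mm thick, 99 mm either side of its middle along y, up to 60 mm high, that carry the axle ends. Origin under its middle on the table; its y axis runs along the roller lying in it.
- sheeter: Bench dough sheeter, fixed: base 200 (x) x 250 (y) x 15 mm, two upright cheeks, each with an open slot. Origin on the table midway between the cheeks, under the slots; y points to the left cheek, along the axle's place. A fixed lower roller of 44 mm diameter lies below the slots, axis 44 mm up; the sloping chute fore and aft of it stays below 60 mm.
- slot_left (a point): Middle of the mouth of the left (+y) slot, 160 mm up, half-way through the cheek. Cheek 110 mm wide in x, 10 mm thick; inner faces 168 mm apart. Slot vertical, 18 mm wide, flaring to 24 mm in its top 8 mm. A brass bearing just outside each cheek ends the axle's way down.
- slot_right (a point): The same for the right (-y) slot. The two bearings are level, but the gap adjuster sets their height anew each time and it is not measured: with the roller home its axis is anywhere from 94 to 118 mm above the table. Find it by feel.
- keeper_left (a joint): Spring keeper just outside the left cheek, in m: 0 = fully out, its tooth 4 mm into the slot's line from +x (also before the axle gets there); 2 to 4 mm while the axle passes. Steep ramp on top, met 26 to 32 mm above home; flat underside: it snaps back to 0 only with that axle end within 2 mm of its bearing.
- keeper_right (a joint): The same at the right slot. The roller's weight alone does not pass the keepers: each end must be pressed down with some 5 to 10 N (also on the last stretch above home).
Things that resemble listed ones, but are neither listed nor needed, are in the scene too. What is shaped like the part that bears roller_mid but orange is not meant.

How it is judged:
By the outcome, as a careful person would: the job done as asked, in the order asked, and still so for the second after the job is handed in, with the robot touching nothing.
It also fails if it takes over 70 s, if anything falls off the work surface, if the arm or the gripper's body presses on something with over 40 N, if the wrist force passes 120 N, or if a joint passes its speed limit or range.

## Working session

There is one attempt and no reset: what is moved stays moved. The work goes in short steps, each a Python script; the robot and the scene stay as the last script left them, time stands still between calls to the robot, and variables do not carry over. Pictures are saved under pics/ and viewed, at most 10 in all, crops included, and the job is handed in when it is done.

```bash
mkdir -p pics
python3 - <<'E'
from workcell import env
import cv2, numpy as np
print(env.read_state())
ims=[]
for n in ["top","scene"]:
    f=env.grab_frame(n); cv2.imwrite(f"pics/{n}1.png",f["image"])
    print(n,{k:v for k,v in f.items() if k!="image"})
    for t in ["roller_mid","rack","sheeter","slot_left","slot_right","keeper_left","keeper_right"]:
        print(t,[(np.round(d["xyz"],3).tolist(),round(d["score"],2)) for d in env.search_frame(f,t)])
E
```

```text
{'clock': 0.0, 'joint_positions': array([ 9.00455576e+01,  2.20899736e+01,  3.79183365e-01, -2.96347285e-02,
       -6.84124634e+01, -1.48164397e+01]), 'qvel': array([ 0.04088444,  0.01607583, -0.02731064,  0.0534592 , -0.03707148,
        0.04062675]), 'joint_torque': array([ 1.70469439e-04, -3.90667892e+01,  1.87401706e+01,  4.21974108e+00,
        1.09304750e-02, -2.01899938e-04]), 'position': array([0.15917258, 0.60375317, 0.22146218]), 'tool_rot': array([ 1.79873801e+02, -4.90239878e-03, -1.47818096e+01]), 'force': array([-0.31901318,  0.30781168,  0.05420384]), 'wrist_torque': array([-0.01472329,  0.02572202, -0.04411954]), 'finger_force': 0.0, 'opening': 1.0005773619133635}
top {'fx': 465.0639705611322, 'fy': 465.0639705611322, 'cx': 320.7456352692692, 'cy': 238.98240045433943, 'position': array([0.3491686 , 0.00697652, 0.92248249]), 'orientation': array([  4.53162702,   0.51770666, -90.17837899]), 'shot': 1}
roller_mid [([0.259, -0.245, 0.04], 0.93), ([0.58, 0.159, 0.068], 0.83), ([0.238, 0.25, 0.043], 0.75)]
rack [([0.566, 0.155, 0.007], 0.65)]
sheeter []
slot_left [([0.566, -0.182, 0.05], 0.7), ([0.565, 0.154, 0.009], 0.57)]
slot_right [([0.563, -0.18, 0.049], 0.91), ([0.61, -0.276, 0.125], 0.33)]
keeper_left [([0.577, -0.073, 0.122], 0.53)]
keeper_right []
scene {'fx': 453.9709241005933, 'fy': 453.9709241005933, 'cx': 315.0456099423538, 'cy': 241.22007046602377, 'position': array([0.92682535, 0.50091659, 0.57996812]), 'orientation': array([ 58.2768372 ,   1.12059496, 132.31420808]), 'shot': 2}
roller_mid [([0.275, -0.234, 0.029], 0.93), ([0.258, 0.271, 0.029], 0.91), ([0.595, 0.188, 0.066], 0.69)]
rack [([0.605, 0.202, 0.008], 0.62)]
sheeter [([0.597, -0.132, 0.05], 0.93)]
slot_left [([0.599, -0.127, 0.053], 0.78)]
slot_right []
keeper_left [([0.578, -0.071, 0.116], 0.81)]
keeper_right [([0.595, -0.13, 0.051], 0.57)]
```

View pics/top1.png

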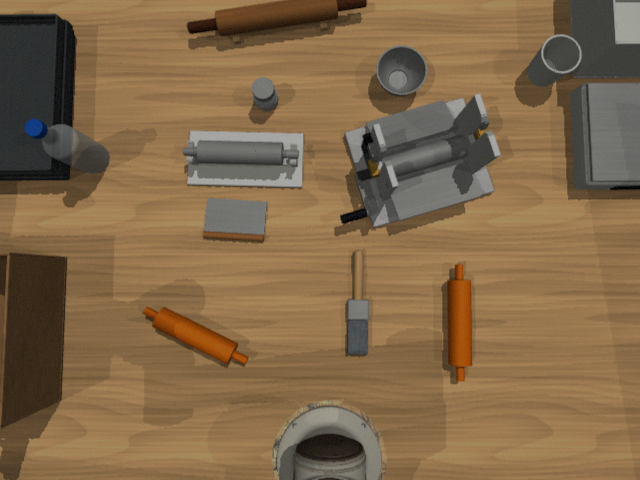

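View pics/scene1.png

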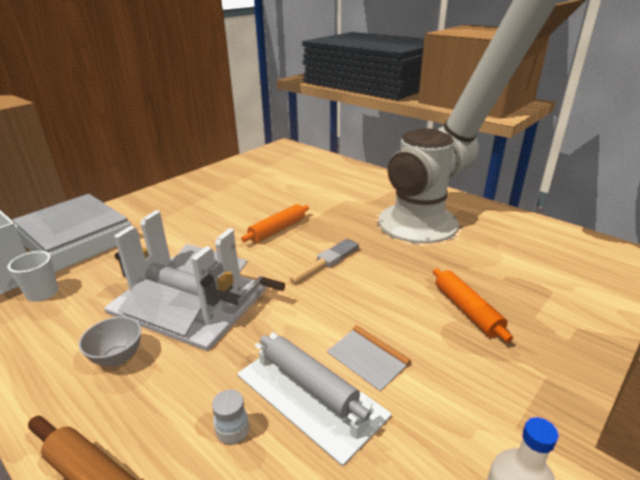

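Candidates in the top view: grey steel roller in the white rack (240,153); orange look-alikes (195,335) and (460,323); brown rolling pin (278,15); fixed lower sheeter roller (420,160). The grey one in the rack is the one. The sheeter is at (425,155), turned about +15°. The next step is to check both from close by with the wrist camera.

```bash
cat > h.py <<'E'
from workcell import env
import cv2, numpy as np
from scipy.spatial.transform import Rotation as R
def ray(f,u,v,z):
    d=np.array([(u-f["cx"])/f["fx"],-(v-f["cy"])/f["fy"],-1.0])
    d=R.from_euler("xyz",f["orientation"],degrees=True).as_matrix()@d
    p=np.array(f["position"]); return p+d*(z-p[2])/d[2]
def proj(f,P):
    c=(np.atleast_2d(P)-f["position"])@R.from_euler("xyz",f["orientation"],degrees=True).as_matrix()
    return np.c_[f["cx"]+f["fx"]*c[:,0]/-c[:,2], f["cy"]-f["fy"]*c[:,1]/-c[:,2]]
E
python3 - <<'E'
from h import *
f=env.grab_frame("top")
print(ray(f,193,151,.05),ray(f,293,155,.05), ray(f,430,140,.16))
for n,p,yaws in [("rack",[.57,.155,.32],(-90,90)),("sheet",[.55,-.18,.40],(-75,105))]:
    c=[(np.abs(q-env.read_state()["joint_positions"]).max(),y) for y in yaws if (q:=env.inverse_kinematics(p,[180,0,y])) is not None]
    print(c); y=min(c)[1]
    env.goto(p,[180,0,y]); env.dwell(.3)
    f=env.grab_frame("wrist"); cv2.imwrite(f"pics/w_{n}.png",f["image"])
    print(n,y,{k:v for k,v in f.items() if k!="image"}, env.read_state()["joint_positions"])
    np.save(f"{n}.npy",f,allow_pickle=True)
    if n=="rack":
        for d in env.trace(f,"roller_mid")[:2]:
            m=d["mask"].astype(np.uint8); c=cv2.findNonZero(m); print(d["score"],cv2.minAreaRect(c))
print(env.read_state()["clock"])
E
```

```text
[0.58834105 0.25882342 0.05      ] [0.57949004 0.06715042 0.05      ] [ 0.57467813 -0.16922628  0.16      ]
[(np.float64(59.13634301719175), -90), (np.float64(163.90866874176274), 90)]
rack -90 {'fx': 388.3060663018735, 'fy': 388.3060663018735, 'cx': 323.4851971415162, 'cy': 247.60335946656258, 'position': array([0.56938425, 0.08523017, 0.48138521]), 'orientation': array([-1.48090798e+01,  3.05556710e-02, -1.79997099e+02]), 'shot': 4} [ 3.09392293e+01  1.58331947e+01  5.22368623e+00 -2.08787470e-03
 -7.93964086e+01 -3.09090012e+01]
0.98 ((612.2184448242188, 250.31631469726562), (42.6978874206543, 106.69124603271484), 34.418365478515625)
0.86 ((309.7125549316406, 213.4100799560547), (39.8179931640625, 195.18878173828125), 1.8476102352142334)
[(np.float64(48.00257821695234), -75), (np.float64(131.99742178304768), 105)]
sheet -75 {'fx': 388.3060663018735, 'fy': 388.3060663018735, 'cx': 323.4851971415162, 'cy': 247.60335946656258, 'position': array([ 0.56780134, -0.24710988,  0.56124465]), 'orientation': array([-1.48104115e+01,  2.22845380e-02, -1.64971064e+02]), 'shot': 5} [-2.03410534e+00  1.37761848e+01  1.33747307e+01 -2.45006087e-03
 -8.96150261e+01  1.70913574e+01]
5.1083
```

View pics/w_rack.png

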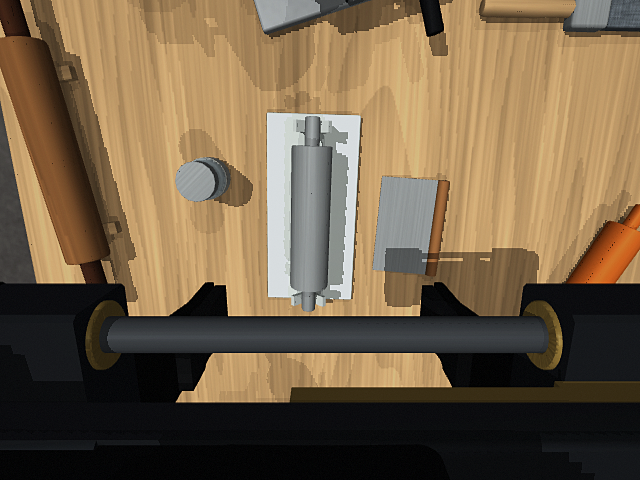

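View pics/w_sheet.png

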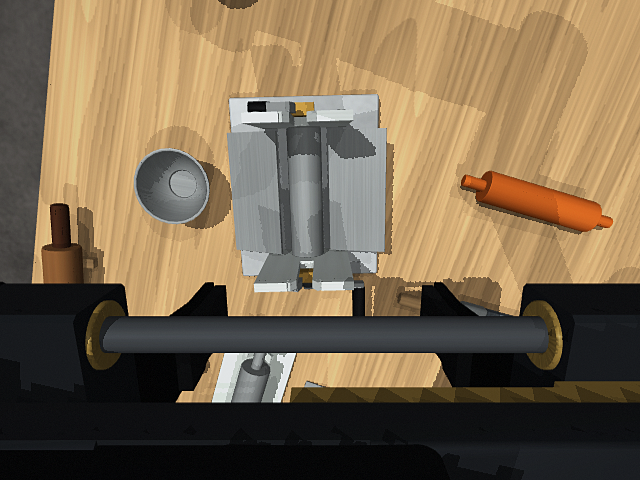

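The rack view confirms the choice: grey roller in the white rack, barrel at (311,213), axle ends at (313,117) and (308,310). The sheeter's cheek tops lie at about (300,117) and (310,286). I'll zoom in on them.

Run:
```python
from h import *
f=np.load("rack.npy",allow_pickle=True).item()
print("axle",ray(f,313.5,117,.056),ray(f,308.5,311,.056))
for v in (150,180,210,240,270): # barrel centre by edges is view-dependent; contour at approx axis height
    r=f["image"][v,260:362].astype(int).sum(1); 
im=np.load("sheet.npy",allow_pickle=True).item()["image"]
a=cv2.resize(im[90:135,230:390],None,fx=5,fy=5,interpolation=cv2.INTER_CUBIC)
b=cv2.resize(im[250:300,230:390],None,fx=5,fy=5,interpolation=cv2.INTER_CUBIC)
cv2.imwrite("pics/crop.png",np.vstack([a,b]))
m=cv2.resize(f["image"][105:320,260:365],None,fx=2.7,fy=2.7,interpolation=cv2.INTER_CUBIC)
cv2.imwrite("pics/crop_r.png",m)
```

```text
axle [0.58000323 0.05711918 0.056     ] [0.58734803 0.2753558  0.056     ]
```

View pics/crop.png

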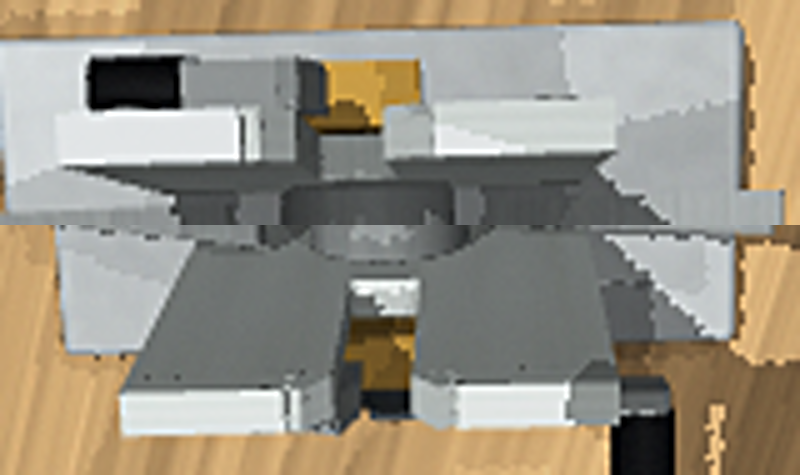

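View pics/crop_r.png

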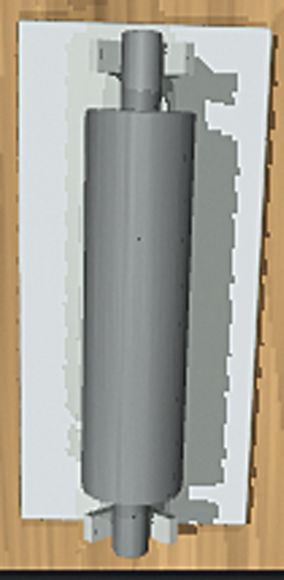

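The roller crop shows its axle ends at (312.6,116) and (308.5,311). The sheeter crop shows both cheek tops: the far slot centre at crop (342,132) and the near one at (376,407).

Run:
```python
from h import *
f=np.load("sheet.npy",allow_pickle=True).item()
U=lambda x,y,z=.16: ray(f,230+x/5,90+y/5,z)[:2]
L=lambda x,y,z=.16: ray(f,230+x/5,250+(y-225)/5,z)[:2]
p=lambda n,a:print(n,np.round(a,4))
ur=np.array([U(57,136),U(250,134),U(434,130),U(614,125)]); lr=np.array([L(121,412),L(290,410),L(458,404),L(618,402)])
p("U",ur);p("L",lr)
for r in (ur,lr): p("len",np.linalg.norm(r-r[0],axis=1)); p("mids",[(r[0]+r[3])/2,(r[1]+r[2])/2])
a=(ur[1]+ur[2])/2;b=(lr[1]+lr[2])/2
p("dist",np.linalg.norm(a-b)); d=b-a; p("yaw",np.degrees(np.arctan2(-d[0],d[1]))); p("mid",(a+b)/2)
d=ur[3]-ur[0]; p("xdirU",np.degrees(np.arctan2(d[1],d[0]))); d=lr[3]-lr[0]; p("xdirL",np.degrees(np.arctan2(d[1],d[0])))
# lips at 8 mm down
p("lips",[(U(300,130,.152)+U(385,130,.152))/2,(L(345,407,.152)+L(412,407,.152))/2])
# base corners z=.015
p("base",[ray(f,229,97,.015),ray(f,378,95,.015),ray(f,243,275,.015),ray(f,378,272,.015)])
```

```text
U [[ 0.6526 -0.2516]
 [ 0.6161 -0.2618]
 [ 0.5814 -0.2719]
 [ 0.5476 -0.2819]]
L [[ 0.6022 -0.0812]
 [ 0.5665 -0.0913]
 [ 0.5312 -0.1022]
 [ 0.4974 -0.1118]]
len [0.     0.0379 0.074  0.1093]
mids [[ 0.6001 -0.2668]
 [ 0.5987 -0.2668]]
len [0.     0.0372 0.0741 0.1092]
mids [[ 0.5498 -0.0965]
 [ 0.5488 -0.0967]]
dist 0.1773
yaw 16.3532
mid [ 0.5738 -0.1818]
xdirU -163.8989
xdirL -163.7385
lips [[ 0.5994 -0.2676]
 [ 0.5475 -0.094 ]]
base [[ 0.7043 -0.2738  0.015 ]
 [ 0.5151 -0.3271  0.015 ]
 [ 0.6349 -0.036   0.015 ]
 [ 0.443  -0.0924  0.015 ]]
```

Sizes agree: cheek 109 mm against 110, spacing 177 against 178, and the base centre coincides. Next I check the shaker's height for body clearance, then grasp.

Run:
```python
from h import *
w=np.load("rack.npy",allow_pickle=True).item(); t=env.grab_frame("top")
best=min((np.linalg.norm(ray(w,200,178,z)-ray(t,263,85,z)),z) for z in np.arange(.02,.15,.005)); print("shaker top",best,ray(w,200,178,best[1]))
P=np.array([.5835,.166]);Y=-91.9
if best[1]<.092 and best[0]<.012:
    env.gripper_to(1.0,60)
    env.goto([*P,.16],[180,0,Y])
    print(env.move_straight([*P,.031],rate=.08,force_limit=12), env.read_state()["position"],env.read_state()["force"])
    env.gripper_to(0.0,60); s=env.read_state(); print(s["opening"]*87,s["finger_force"],s["force"],s["wrist_torque"],s["position"])
print(env.read_state()["clock"])
```

```text
shaker top (np.float64(0.0023117378171021424), np.float64(0.14500000000000002)) [0.67522287 0.11258162 0.145     ]
5.1583
```

Run:
```python
from h import *
w=np.load("rack.npy",allow_pickle=True).item(); t=env.grab_frame("top"); s=env.grab_frame("scene")
for z in np.arange(0,.2,.02): print(round(z,2),ray(w,200,181,z)[:2].round(3),ray(t,263,86,z)[:2].round(3),ray(s,229,401,z)[:2].round(3))
print("base scene",ray(s,231,437,0))
a=cv2.resize(w["image"][130:240,150:290],None,fx=2.5,fy=2.5); b=cv2.resize(t["image"][60:125,220:310],None,fx=3.9,fy=3.9); c=cv2.resize(s["image"][370:460,180:290],None,fx=2.5,fy=2.5)
o=np.zeros((280,351+352+276,3),np.uint8)
x=0
for i in (a,b,c): o[:min(280,i.shape[0]),x:x+i.shape[1]]=i[:280]; x+=i.shape[1]
cv2.imwrite("pics/shaker.png",cv2.resize(o,(800,229)))
```

```text
0.0 [0.721 0.128] [0.737 0.132] [0.677 0.077]
0.02 [0.715 0.126] [0.728 0.13 ] [0.686 0.092]
0.04 [0.709 0.124] [0.72  0.127] [0.694 0.106]
0.06 [0.702 0.123] [0.711 0.124] [0.703 0.121]
0.08 [0.696 0.121] [0.703 0.121] [0.712 0.136]
0.1 [0.69  0.119] [0.695 0.119] [0.72 0.15]
0.12 [0.683 0.117] [0.686 0.116] [0.729 0.165]
0.14 [0.677 0.116] [0.678 0.113] [0.737 0.179]
0.16 [0.671 0.114] [0.669 0.111] [0.746 0.194]
0.18 [0.664 0.112] [0.661 0.108] [0.755 0.209]
base scene [0.71480308 0.12916312 0.        ]
```

View pics/shaker.png

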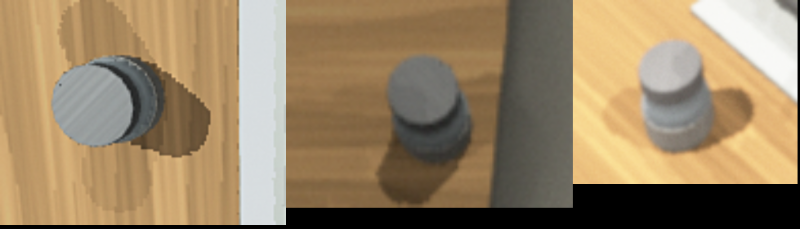

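Three views put the shaker's top at about 65 mm, 118 mm from the roller axis, so it clears the gripper body (above 101 mm). Grasp.

Run:
```python
from h import *
P=np.array([.5835,.166]);Y=-91.9
env.gripper_to(1.0,60)
env.goto([*P,.16],[180,0,Y])
print(env.move_straight([*P,.031],rate=.08,force_limit=12), env.read_state()["position"],env.read_state()["force"])
env.gripper_to(0.0,60); s=env.read_state(); print(s["opening"]*87,s["finger_force"],s["force"],s["wrist_torque"],s["position"])
env.move_straight([*P,.30],rate=.1); env.dwell(.3)
s=env.read_state(); print(s["opening"]*87,s["finger_force"],s["force"],s["wrist_torque"],s["position"])
f=env.grab_frame("wrist"); cv2.imwrite("pics/held.png",f["image"]); np.save("held.npy",f,allow_pickle=True)
print(s["clock"])
```

```text
False [0.58381874 0.16616781 0.03154273] [0.10622432 0.07861339 0.22325066]
42.61668969188756 59.99546516686678 [ 5.60568536 -2.29862752 -1.81619841] [-0.42130661 -1.53156428 -0.029217  ] [0.58510539 0.1661909  0.03147633]
42.86494952557951 59.98760003596544 [ 0.73984976 -0.10528931 -3.14519258] [ 0.09901597 -0.04720138 -0.07232988] [0.58348608 0.16598484 0.29995377]
12.7583
```

View pics/held.png

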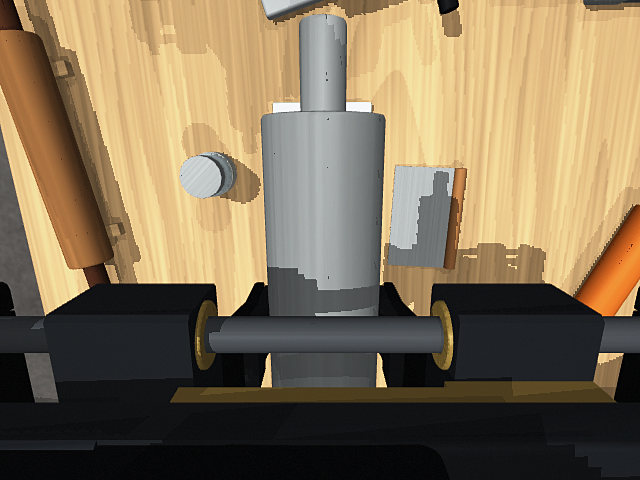

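The roller is held: barrel end at row 113, axle tip at (323,15), centred on col 323. Next I check its offset and tilt in the hand.

Run:
```python
from h import *
f=np.load("held.npy",allow_pickle=True).item()
c=np.array([.5835,.166,.319]); 
a=np.radians(-1.9); y=np.array([-np.sin(a),np.cos(a),0]);x=np.array([np.cos(a),np.sin(a),0]);z=np.array([0,0,1])
print("cam",f["position"])
for tilt in (-2,0,2):
  t=np.radians(tilt); yt=y*np.cos(t)+z*np.sin(t); zt=z*np.cos(t)-y*np.sin(t)
  e=c-.110*yt; b=c-.080*yt
  print(tilt,"tip top",proj(f,e+.008*zt),"axle sides",proj(f,[e+.008*x,e-.008*x])[:,0],"barrel top",proj(f,b+.022*zt),"sides",proj(f,[b+.022*x,b-.022*x])[:,0])
```

```text
cam [0.58060414 0.09583423 0.46141361]
-2 tip top [[321.73803101   8.59287935]] axle sides [296.7721244  346.94880946] barrel top [[321.7111156  112.63585669]] sides [257.55962386 386.50970528]
0 tip top [[321.79689921  11.5502936 ]] axle sides [297.55231218 346.27531324] barrel top [[321.75303384 110.45923405]] sides [258.87405825 385.26128815]
2 tip top [[321.853196    14.81655418]] axle sides [298.29541432 345.63422987] barrel top [[321.79417595 108.72743162]] sides [260.14889924 384.05077337]
```

Run:
```python
from h import *
yaw=16.3; a=np.radians(yaw); y=np.array([-np.sin(a),np.cos(a)])
P=np.array([.5747,-.182])-.0009*y; np.save("P.npy",P)
def show(m):
    s=env.read_state(); print(m,"axis",s["position"].round(4)+[0,0,.019],"F",s["force"].round(1),"T",s["wrist_torque"].round(2),"op",round(s["opening"]*87,2),"t",s["clock"])
env.goto([*P,.30],[180,0,yaw-90]); 
env.move_straight([*P,.162],rate=.1); env.dwell(.3); show("above")
f=env.grab_frame("wrist"); cv2.imwrite("pics/above.png",f["image"])
h=env.move_straight([*P,.125],rate=.02,force_limit=5); show(f"mouth {h}")
```

```text
above axis [ 0.575  -0.1829  0.1813] F [ 0.3  1.2 -4.8] T [ 0.13 -0.03  0.01] op 42.44 t 15.9583
mouth False axis [ 0.5751 -0.1829  0.1442] F [ 1.2  0.2 -3.9] T [ 0.13 -0.18 -0.07] op 42.76 t 18.0083
```

View pics/above.png

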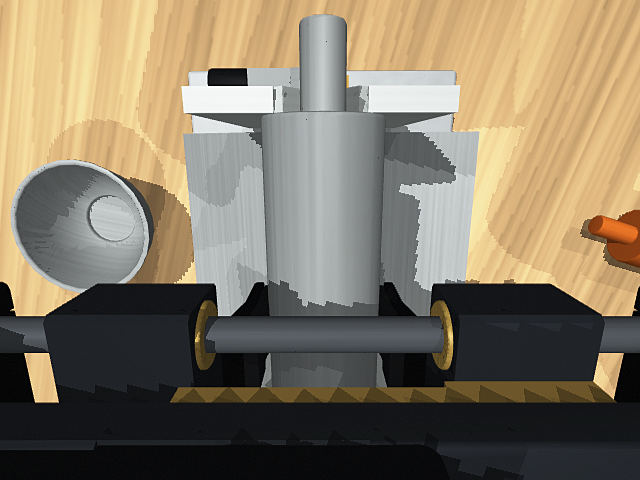

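The axle tip sits between the slot's prongs and entered 15 mm below the mouth without force. Now I lower by feel, in small steps.

```bash
cat > press.py <<'E'
from h import *
yaw=16.3; P=np.load("P.npy")
def show(m):
    s=env.read_state(); print(m,(s["position"]+[0,0,.019]).round(4),"F",s["force"].round(1),"T",s["wrist_torque"].round(2),"op",round(s["opening"]*87,2),"t",round(s["clock"],2)); return s
def descend(z0,z1,cap,step=.0015,base=-4.3,rate=.012):
    """step the commanded axis height down until the upward force on the roller nears cap"""
    z=z0
    while z>z1:
        z-=step
        left=cap-(env.read_state()["force"][2]-base)
        if left<2: break
        h=env.move_straight([*P,z-.019],rate=rate,force_limit=left)
        s=show(f"{z:.4f} {h}")
        if h: break
    return z
E
python3 - <<'E'
from press import *
descend(.1442,.118,24)
E
```

```text
0.1427 False [ 0.575  -0.1829  0.1426] F [ 0.4 -0.8 -3.9] T [ 0.11 -0.25 -0.05] op 43.11 t 18.27
0.1412 False [ 0.575  -0.1828  0.1411] F [ 1.1  0.4 -4.9] T [ 0.09 -0.28 -0.07] op 42.75 t 18.54
0.1397 False [ 0.575  -0.1828  0.1396] F [ 1.1  0.3 -4.9] T [ 0.11 -0.3  -0.02] op 42.7 t 18.82
0.1382 False [ 0.575  -0.1828  0.1381] F [ 0.4  0.7 -4.3] T [ 0.13 -0.32 -0.04] op 42.74 t 19.09
0.1367 False [ 0.575  -0.1829  0.1366] F [ 2.3 -0.5 -4.3] T [ 0.12 -0.37 -0.09] op 42.92 t 19.37
0.1352 False [ 0.575  -0.1829  0.1351] F [ 1.4 -0.  -3.8] T [ 0.19 -0.37 -0.08] op 42.79 t 19.64
0.1337 False [ 0.575  -0.1828  0.1336] F [ 1.3  0.7 -4.5] T [ 0.21 -0.37 -0.06] op 42.9 t 19.92
0.1322 False [ 0.575  -0.1828  0.1321] F [ 1.8  1.1 -5.2] T [ 0.14 -0.44 -0.02] op 42.65 t 20.19
0.1307 False [ 0.575  -0.1828  0.1306] F [ 2.1  1.3 -4.3] T [ 0.17 -0.48 -0.09] op 42.66 t 20.47
0.1292 False [ 0.575  -0.1828  0.1291] F [ 1.8  1.  -3.7] T [ 0.15 -0.43 -0.04] op 42.97 t 20.74
0.1277 False [ 0.575  -0.1829  0.1276] F [ 1.3 -0.5 -4.1] T [ 0.14 -0.46 -0.07] op 42.92 t 21.02
0.1262 False [ 0.575  -0.1829  0.1262] F [ 2.2  0.2 -4. ] T [ 0.11 -0.43 -0.11] op 42.96 t 21.29
0.1247 False [ 0.5751 -0.183   0.1256] F [-0.4  0.4  3.7] T [ 0.32  0.31 -0.11] op 43.03 t 21.57
0.1232 False [ 0.575  -0.1832  0.1247] F [-2.4  0.7  6.7] T [ 0.41  0.63 -0.09] op 42.36 t 21.84
0.1217 False [ 0.5751 -0.1833  0.1236] F [-2.9  0.7  7.8] T [ 0.28  0.78 -0.16] op 43.08 t 22.12
0.1202 False [ 0.5751 -0.1835  0.122 ] F [-2.  -0.3  8.6] T [ 0.24  0.75 -0.03] op 42.74 t 22.39
0.1187 False [ 0.5751 -0.1834  0.1204] F [-3.2 -0.3  7. ] T [ 0.29  0.67 -0.07] op 42.45 t 22.67
0.1172 False [ 0.5752 -0.1835  0.1188] F [-2.2 -0.5  6.9] T [ 0.17  0.63 -0.07] op 42.59 t 22.94
```

The keepers were met at axis 126 mm, so home is about 94–100 mm. Both keepers' ramps are passing, so I continue.

Run:
```python
from press import *
z=descend(.1172,.090,27)
env.dwell(.3); show("end")
```

```text
0.1157 False [ 0.5752 -0.1835  0.1169] F [-1.8 -0.1  5. ] T [ 0.01  0.42 -0.06] op 42.92 t 23.22
0.1142 False [ 0.5752 -0.1835  0.1154] F [-0.5 -0.4  5. ] T [-0.09  0.46 -0.07] op 43.13 t 23.49
0.1127 False [ 0.5752 -0.1835  0.1138] F [-2.8 -1.6  5.5] T [-0.19  0.43 -0.07] op 42.42 t 23.77
0.1112 False [ 0.5751 -0.1835  0.1122] F [-1.6 -0.7  5. ] T [-0.24  0.43 -0.08] op 42.67 t 24.04
0.1097 False [ 0.5751 -0.1834  0.1106] F [-2.  -1.9  5.5] T [-0.16  0.48 -0.03] op 43.05 t 24.32
0.1082 False [ 0.5751 -0.1834  0.109 ] F [-2.5 -2.3  4.4] T [-0.26  0.49 -0.05] op 42.88 t 24.59
0.1067 False [ 0.5751 -0.1833  0.1069] F [-0.1 -1.7  3.1] T [-0.46  0.24 -0.02] op 42.94 t 24.87
0.1052 False [ 0.575  -0.1829  0.1046] F [ 1.2 -3.1 -0.5] T [-0.47 -0.25  0.04] op 43.08 t 25.14
0.1037 False [ 0.575  -0.1827  0.1032] F [ 1.3 -2.1 -0.7] T [-0.26 -0.19  0.  ] op 42.8 t 25.42
0.1022 False [ 0.5748 -0.1823  0.1013] F [ 2.4  0.  -3. ] T [ 0.17 -0.52 -0.04] op 42.76 t 25.69
0.1007 False [ 0.5749 -0.1824  0.1002] F [ 2.2  1.6 -3.5] T [ 0.59 -0.53 -0.11] op 42.8 t 25.97
0.0992 False [ 0.5749 -0.1825  0.1001] F [-1.6  4.6  4.8] T [ 1.36  0.36 -0.09] op 42.8 t 26.24
0.0977 False [ 0.575  -0.1825  0.1   ] F [-5.1  7.1 12. ] T [ 1.89  1.22 -0.09] op 43.14 t 26.52
0.0962 True [ 0.5749 -0.1824  0.1001] F [-1.9  1.9  4.6] T [ 0.39  0.22 -0.09] op 42.78 t 26.73
end [ 0.5749 -0.1824  0.1001] F [-0.7  0.4  5.4] T [ 0.24  0.2  -0.11] op 42.74 t 27.02
```

The axis stopped on the bearings at 100 mm, with the force mainly at the left end at the last. I'll release, then check for level and press each end with shut fingertips on the barrel, which gives both heights by feel.

Run:
```python
from press import *
a=np.radians(yaw); y=np.array([-np.sin(a),np.cos(a)])
env.gripper_to(1.0); show("open")
env.move_straight([*P,.20],rate=.1)
env.gripper_to(0.0,20)
C=P+.0009*y
for n,o in (("left",.05),("right",-.05)):
    Q=C+o*y
    env.move_straight([*Q,.15],rate=.12); env.dwell(.3); b=show(n+" above")["force"][2]
    env.move_straight([*Q,.126],rate=.06)
    h=env.move_straight([*Q,.110],rate=.008,force_limit=6); print(h); s=show("touch")
    z=s["position"][2]
    for i in range(14):
        z-=.0008
        left=17-(env.read_state()["force"][2]-b)
        if left<1.5: break
        h=env.move_straight([*Q,z],rate=.01,force_limit=left); s=env.read_state(); print(round(z,4),h,s["position"][2].round(4),(s["force"][2]-b).round(1))
        if h: break
    env.move_straight([*Q,.15],rate=.1)
show("end")
f=env.grab_frame("scene"); g=env.grab_frame("top")
np.save("fin.npy",[f,g],allow_pickle=True)
for fr in (f,g):
  for n in ("keeper_left","keeper_right","roller_mid"): print(n,[(np.round(d["xyz"],3).tolist(),round(d["score"],2)) for d in env.search_frame(fr,n)])
```

```text
open [ 0.5744 -0.1818  0.099 ] F [ 0.5  0.2 -0.4] T [ 0.06 -0.03 -0.04] op 86.5 t 28.02
left above [ 0.5609 -0.1343  0.1694] F [ 0.1 -0.  -0.1] T [ 0.02 -0.1   0.01] op 0.45 t 31.93
True
touch [ 0.5613 -0.1339  0.1411] F [-0.7  0.6  2.1] T [0.27 0.01 0.04] op 0.89 t 33.35
0.1213 False 0.122 5.7
0.1205 False 0.122 7.7
0.1197 False 0.1219 9.5
0.1189 False 0.1219 12.8
0.1181 False 0.1218 16.2
right above [ 0.5888 -0.2295  0.1692] F [ 0.4 -0.7  0.4] T [ 0.08 -0.05  0.06] op 0.38 t 36.35
True
touch [ 0.5892 -0.2299  0.1411] F [-0.6 -0.3  3.7] T [ 0.23  0.04 -0.  ] op 0.52 t 37.77
0.1213 False 0.122 5.2
0.1205 False 0.122 7.4
0.1197 False 0.1219 9.5
0.1189 False 0.1219 11.8
0.1181 False 0.1218 13.9
0.1173 False 0.1218 17.2
end [ 0.5882 -0.2299  0.1682] F [-0.1 -0.3 -1.2] T [ 0.11 -0.02  0.02] op 0.44 t 39.75
keeper_left [([0.577, -0.072, 0.117], 0.54)]
keeper_right []
roller_mid [([0.589, -0.186, 0.11], 0.8), ([0.277, -0.237, 0.029], 0.78), ([0.257, 0.271, 0.031], 0.73)]
keeper_left []
keeper_right []
roller_mid [([0.576, -0.229, 0.117], 0.62), ([0.249, 0.269, 0.043], 0.57)]
```

Both barrel ends read 122.0 mm, so the roller is level with the axis at 100 mm, 26 mm below where the keepers were met. One last picture of the keepers from clear of the sheeter.

Run:
```python
from press import *
a=np.radians(yaw); y=np.array([-np.sin(a),np.cos(a)])
env.move_straight([*(P-.05*y),.30],rate=.15)
env.gripper_to(1.0)
w=[]
for o in (-.10,.17):
    env.goto([*(P+o*y),.30],[180,0,yaw-90]); env.dwell(.2)
    f=env.grab_frame("wrist"); w.append(f)
s=env.grab_frame("scene")
def crop(f,e):  # keeper region, centred by projection
    q=np.array([*(P+e*.096*y),.115]); u,v=proj(f,q)[0].astype(int); print(u,v)
    u=np.clip(u,60,580);v=np.clip(v,50,430)
    return cv2.resize(f["image"][v-50:v+50,u-60:u+60],(360,300),interpolation=cv2.INTER_CUBIC)
o=np.vstack([np.hstack([crop(w[0],-1),crop(w[1],1)]),np.hstack([crop(s,1),crop(s,-1)])])
cv2.imwrite("pics/final.png",o); show("t")
```

```text
323 228
322 141
219 264
139 241
t [ 0.5275 -0.0204  0.3187] F [-0.1 -1.5  0. ] T [ 0.13 -0.02  0.  ] op 86.92 t 44.73
```

View pics/final.png

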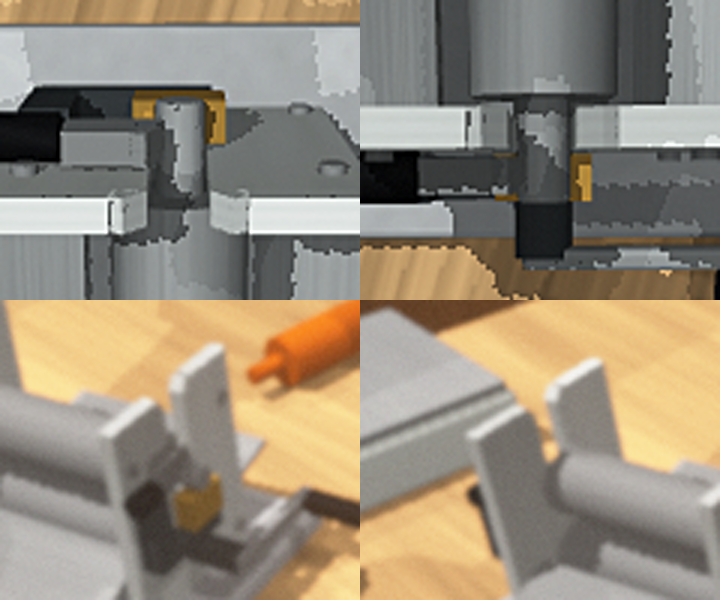

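Both axle ends lie in the brass bearings, and each keeper block reaches over its axle (the left axle spans cols 515–575, its tooth reaches about 520). I'll check the tooth reach numerically with the network.

Run:
```python
from press import *
a=np.radians(yaw); y=np.array([-np.sin(a),np.cos(a)]); x=np.array([np.cos(a),np.sin(a)])
C=P+.0009*y
for o,n,e in ((.17,"keeper_left",1),(-.10,"keeper_right",-1)):
    env.goto([*(P+o*y),.30],[180,0,yaw-90]); env.dwell(.2)
    f=env.grab_frame("wrist"); q=np.array([*(C+e*.098*y),.112]); v=int(proj(f,q)[0,1])
    print(n,"cols for x=+8,5,4,0,-8mm:",[proj(f,[*(C+e*.098*y+d*x),.110])[0,0].round(1) for d in (.008,.005,.004,0,-.008)])
    for d in env.trace(f,n)[:2]:
        r,c=np.nonzero(d["mask"]); print(round(d["score"],2),"rows",r.min(),r.max(),"cols",c.min(),c.max())
    g=cv2.cvtColor(f["image"],cv2.COLOR_BGR2GRAY)
    for k in range(v-8,v+9,2): print(k,g[k,300:346].tolist())
```

```text
keeper_left cols for x=+8,5,4,0,-8mm: [np.float64(313.8), np.float64(317.2), np.float64(318.4), np.float64(323.0), np.float64(332.1)]
0.73 rows 140 157 cols 257 316
135 [180, 186, 150, 113, 118, 119, 120, 120, 119, 120, 124, 92, 62, 71, 66, 44, 47, 57, 61, 81, 76, 160, 156, 147, 139, 136, 129, 128, 109, 95, 71, 48, 57, 88, 148, 164, 159, 160, 159, 160, 161, 159, 160, 151, 149, 150]
137 [186, 192, 156, 118, 120, 122, 123, 122, 121, 122, 126, 92, 62, 69, 66, 48, 52, 54, 58, 80, 74, 172, 165, 154, 143, 135, 131, 124, 109, 97, 71, 50, 59, 87, 149, 167, 163, 165, 164, 165, 166, 166, 166, 158, 156, 155]
139 [71, 61, 58, 58, 62, 61, 61, 61, 60, 63, 62, 62, 65, 74, 68, 47, 50, 54, 81, 81, 80, 83, 83, 77, 82, 143, 134, 110, 112, 83, 71, 49, 62, 88, 84, 83, 83, 76, 76, 77, 75, 77, 75, 76, 75, 77]
141 [63, 61, 62, 63, 63, 57, 68, 68, 69, 68, 69, 68, 63, 45, 45, 50, 51, 53, 81, 81, 81, 87, 87, 84, 79, 152, 123, 114, 97, 85, 74, 51, 32, 86, 83, 83, 82, 84, 73, 87, 101, 98, 100, 99, 99, 99]
143 [58, 60, 58, 58, 59, 59, 54, 55, 53, 55, 64, 54, 49, 52, 52, 53, 50, 57, 81, 81, 81, 86, 87, 86, 82, 70,
[... 2262 characters left out ...]
17, 116, 116, 115, 113, 114, 113, 115, 112]
229 [134, 134, 134, 135, 133, 136, 130, 139, 136, 135, 136, 145, 79, 58, 63, 65, 63, 61, 75, 80, 79, 83, 74, 171, 160, 155, 149, 142, 129, 119, 109, 55, 70, 124, 116, 115, 115, 114, 115, 114, 114, 114, 113, 112, 114, 113]
231 [140, 140, 140, 140, 139, 141, 139, 139, 140, 139, 137, 142, 91, 56, 70, 64, 58, 65, 77, 79, 80, 78, 177, 166, 156, 156, 148, 142, 129, 116, 106, 59, 71, 115, 118, 116, 113, 114, 112, 113, 112, 111, 114, 112, 111, 111]
233 [57, 58, 97, 96, 98, 98, 98, 58, 61, 61, 60, 70, 119, 74, 64, 51, 53, 53, 76, 81, 80, 77, 178, 168, 158, 156, 152, 143, 132, 118, 110, 48, 56, 110, 119, 115, 113, 112, 113, 113, 112, 112, 113, 112, 113, 112]
```

The tooth tips of both keepers end at col 317, which is +5 mm from the axis. That is fully out, over the axles (axle edge at cols 314–315). Handing in.

```bash
python3 -c "
from workcell import env
print(env.read_state()['clock'],env.close_job())"
```

```text
the job is handed in; nothing more can be done
46.6333 None
```

The roller is home in the sheeter and the job is handed in at 46.6 s: both ends sit level with the axis 100 mm up, both keepers show fully out over the axles, pressing was capped at 27 N, and nothing else was moved.

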